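Nest the mixing cups, then thread the trim tool out of the covered bin

TASK

In the covered white bin the long trim tool is hemmed in by two metal cups. Clear them by nesting in size order: stand the middle cup down inside the large cup on the bench, then the small cup down inside the middle one. Then take the trim tool, which is longer than the bin's mouth, tilt it so that one end comes up through the mouth first, draw it right out, and finish while holding it still in the gripper with the whole tool about 10 cm or more above the bin and touching nothing else; leave the chock, the jar and the vacuum where they are.

Things in the scene. Friction and masses are not known exactly. Their poses are not given: they have to be found in the camera images.
- bin: white plastic bin fixed to the bench, 320 (x) x 154 (y) x 63 mm high; origin at the centre of its underside. Floor 6, walls 5 mm. Fixed lids over both ends, underside 58, top 63 mm above the bench; the open mouth between them spans x = -77.5 to 77.5, y = -72 to 72 mm. Under the lids the inside runs on to x = -155 and 155 mm
- tool_centre (a point): middle of the trim tool, a rigid pry bar 220 mm long, 0.12 kg, at first flat on the bin floor along the bin's x, its ends under the lids. Point half-way along, 8 mm above its underside; x towards the blade, z up. x = -110 to 25 mm: handle 20 mm wide (y), 16 mm thick (z); beyond it a blade 24 mm wide, 7 mm thick, flush with the underside. Balances near x = -15 mm
- tool_handle_end (a point): centre of the trim tool's handle end face
- tool_blade_end (a point): centre of the trim tool's blade end face
- cup_large_centre (a point): centre (half-way up) of the large cup: upright round open metal cup, outside diameter 76 mm, 60 mm high, wall 4 mm, floor 5 mm, loose, standing on the bench beside the bin; z up its axis
- cup_middle_centre (a point): centre (half-way up) of the middle cup: outside diameter 52 mm, 74 mm high, wall 4 mm, floor 5 mm, about 0.09 kg, standing in the bin's mouth on the bin floor on one side of the tool (either side). Nested in the large cup its rim stands 19 mm above the large cup's rim
- cup_small_centre (a point): centre (half-way up) of the small cup: outside diameter 30 mm, 84 mm high, wall 4 mm, floor 5 mm, about 0.06 kg, standing in the bin's mouth on the other side of the tool. Nested in the middle cup its rim stands 15 mm above the middle cup's rim
- chock: bystander: green wedge-shaped wheel chock, 130 x 80 x 65 mm; origin at the centre of its underside
- jar: bystander: closed clear glass jar with a wire-hinged lid, diameter 84 mm, 122 mm high; origin at the centre of its underside
- vacuum: bystander: silver handheld vacuum, 290 mm long, 150 mm high; origin under its middle
Things that resemble listed ones, but are neither listed nor needed, are in the scene too. Leave any yellow look-alike of the part that bears cup_small_centre alone.

How it is judged:
On the way, in this order (a step that is already met when the one before it is completed fails the run):
1. the middle cup stands inside the large cup, let go (horizontal distance between cup_middle_centre and cup_large_centre below 0.014 m and z of cup_middle_centre in the frame of cup_large_centre below 0.02 m and angle between cup_middle_centre's own z axis and vertical below 0.15 rad and height (world z) of cup_large_centre below 0.036 m and contact force between the fingers and cup_middle below 0.1 N), for 0.2 s.
2. the small cup stands inside the middle cup, let go (horizontal distance between cup_small_centre and cup_middle_centre below 0.014 m and z of cup_small_centre in the frame of cup_middle_centre below 0.018 m and angle between cup_small_centre's own z axis and vertical below 0.15 rad and contact force between the fingers and cup_small below 0.1 N), for 0.2 s.
3. the tool is tilted: one end is up out of the mouth while the other is still below the lids (((height (world z) of tool_blade_end above 0.075 m and height (world z) of tool_handle_end below 0.055 m) or (height (world z) of tool_handle_end above 0.075 m and height (world z) of tool_blade_end below 0.055 m))), for 0.05 s.
At the end, for the whole second after the job is handed in: Tool held by the fingers (over 1 N), both ends over 120 mm above the bench (57 mm over the lids), slower than 50 mm/s, touching no bin, cup or bystander; small cup in middle cup in large cup, upright within 0.15 rad, axes within 14 mm, seated within 8 mm, large cup on the bench (height (world z) of each of tool_blade_end, tool_handle_end above 0.12 m and contact force between the fingers and trim_tool above 1 N and contact force between trim_tool and bin below 0.05 N and contact force between trim_tool and cup_large below 0.05 N and contact force between trim_tool and cup_middle below 0.05 N and contact force between trim_tool and cup_small below 0.05 N and contact force between trim_tool and vacuum below 0.05 N and contact force between trim_tool and jar below 0.05 N and contact force between trim_tool and chock below 0.05 N and linear speed of trim_tool below 0.05 m/s and horizontal distance between cup_middle_centre and cup_large_centre below 0.014 m and z of cup_middle_centre in the frame of cup_large_centre below 0.02 m and horizontal distance between cup_small_centre and cup_middle_centre below 0.014 m and z of cup_small_centre in the frame of cup_middle_centre below 0.018 m and angle between each of cup_large_centre, cup_middle_centre, cup_small_centre's own z axis and vertical below 0.15 rad and height (world z) of cup_large_centre below 0.036 m); the arm keeps its last pose, push and grip.
It fails at once if a bystander is moved by more than 30 mm (distance of any of chock, jar, vacuum from where it was at the start of the episode above 0.03 m).
It also fails if it takes over 72 s, if anything falls off the work surface, if the arm or the gripper's body presses on something with over 40 N, if the wrist force passes 120 N, or if a joint passes its speed limit or range.

ROBOT

A 6-joint arm with a two-finger parallel gripper is mounted at the origin on the work surface. World frame = base frame: x ahead of the robot, y to its left, z up, the work surface at z = 0. Lengths are in m, angles in rad, forces in N, time in s.
With the tool pointing down it reaches from about 0.375 to 0.975 m from the base axis. Payload 3.8 kg.
Tool frame: the origin (TCP) lies midway between the tips of the shut fingers; the grasp point (between the pads) lies 19 mm behind it; x points along the fingers, y is the direction in which the jaws open and shut, and the axes are right-handed (so a half turn about x gives the same grasp; the last joint's range is limited). The gripper opens to 88 mm and grips with 3 to 60 N. Pads are 18 mm wide; open, the fingers measure 123 mm over their backs; the gripper's body (75 mm by 187 mm) begins 45 mm behind the grasp point.
Start: joints at [1.075, 0.264, 1.604, -0, 1.274, -0.037], TCP at [0.299, 0.605, 0.239] pointing down, gripper open.
Joint ranges: [-2.63, 2.63], [-0.94, 2.18], [0.31, 2.57], [-1.31, 4.45], [0, 2.66], [-2.55, 2.55]. Speed limits (rad/s): [2.57, 2.57, 3.14, 3.14, 3.14, 3.14].

INTERFACE

Orientations are given as a rotation vector (axis times angle).
In Python, from cell import manip, inverse_kinematics, cams, order gives the robot as it stands. Calls block until the motion is done:
- manip.move_pose(position, orientation): joint-space move of the TCP to a pose.
- manip.move_linear(position, rate=0.15, rot=None): straight line of the TCP; rot=None keeps the orientation; rate is the mean speed in m/s.
- manip.set_joints(angles): joint-space move.
- manip.set_gripper(opening, force=None): finger opening in m; force is the grip in N (None keeps the last); returns when the fingers have stopped.
- manip.dwell(seconds).
- inverse_kinematics(position, orientation): joint angles nearest the present ones, or None.
- manip.state(): the state.
- cams.capture(name): name is "scene" or "top" or "wrist"; returns a dict with "image" (384x512x3 uint8, blue, green, red), "z_map" (384x512 float32, m along the optical axis (not along the pixel's ray), 0 where there is no reading), "intrinsics" (3x3 intrinsics, pixels), "position" and "orientation" of the camera in the world; the wrist camera has in their place "T_tool_cam" (4x4, takes a point from camera to tool coordinates, whose origin is the TCP and whose axes are the tool frame's). Camera axes: x right, y down, z forward; pixel columns grow to the right and rows downward; lengths in m; the calibration is good to about 2 mm. The wrist camera is an equidistant fisheye: a pixel r from the principal point sees the ray r / f radians off the axis. A picture is of the moment at which its call begins: read the wrist's pose just before it.
A pose or a line that the arm cannot do raises manip.IKError and nothing moves.
- order.close_job(): hands the job in, once; it reports no verdict.
The state is a dict: "clock": time; "joint_pos": joint angles; "joint_velocities": joint speeds; "tau": joint torques, N m; "tool_pos": TCP position; "tcp_rot": TCP orientation; "contact_force": force on the tool from outside, world axes, zero at the start; "moment": the same for the moment, N m; "gripper_width": finger opening in m.
Only numpy, scipy, OpenCV 4.12 (cv2) and the standard library are available. Lean on these libraries where they do the work, as an engineer would, in place of code of your own. Each camera call takes 0.05 s, during which the arm holds its last target.

## Working session

There is one attempt and no reset: what is moved stays moved. The work goes in short steps, each a Python script; the robot and the scene stay as the last script left them, time stands still between calls to the robot, and variables do not carry over. Pictures are saved under pics/ and viewed, and the job is handed in when it is done.

```bash
ls; mkdir -p pics; cat > h.py <<'E'
import numpy as np, cv2
from scipy.spatial.transform import Rotation as R
from cell import manip, inverse_kinematics, cams, order
def rot(o):
    o=np.array(o,float)
    if o.shape==(3,3): return o
    if o.size==3: return R.from_rotvec(o.ravel()).as_matrix()
    return R.from_quat(o.ravel()).as_matrix()
def world(c):
    z=c['z_map'];K=np.array(c['intrinsics']);h,w=z.shape
    u,v=np.meshgrid(np.arange(w),np.arange(h))
    P=np.stack([(u-K[0,2])/K[0,0]*z,(v-K[1,2])/K[1,1]*z,z],-1)
    W=P@rot(c['orientation']).T+np.array(c['position'])
    W[z<=0]=np.nan
    return W
E
python3 - <<'E'
from h import *
for n in ['scene','top','wrist']:
    c=cams.capture(n); cv2.imwrite(f'pics/{n}0.png',c['image'])
    print(n,[(k,np.array(v)) for k,v in c.items() if k not in('image','z_map')])
    np.savez(f'{n}0.npz',**c)
print(manip.state())
E
```

```text
pics
scene [('intrinsics', array([[404.50371535,   0.        , 256.52190118],
       [  0.        , 404.50371535, 186.74026247],
       [  0.        ,   0.        ,   1.        ]])), ('position', array([ 1.04897267, -0.51254561,  0.9339574 ])), ('orientation', array([-2.31800989, -0.89295886,  0.34564641]))]
top [('intrinsics', array([[412.10856462,   0.        , 255.52973435],
       [  0.        , 412.10856462, 190.12088168],
       [  0.        ,   0.        ,   1.        ]])), ('position', array([ 0.35427737, -0.00589263,  1.1775823 ])), ('orientation', array([-2.12319991,  2.11058878, -0.17176012]))]
wrist [('intrinsics', array([[297.31863964,   0.        , 254.60312904],
       [  0.        , 297.31863964, 191.42202697],
       [  0.        ,   0.        ,   1.        ]])), ('T_tool_cam', array([[-3.34171531e-04, -3.15705556e-01,  9.48857150e-01,
        -1.45824019e-01],
       [ 9.99999939e-01, -2.00055302e-04,  2.85620380e-04,
         6.84203021e-05],
       [ 9.96519626e-05,  9.48857187e-01,  3.15705603e-01,
        -8.26703401e-02],
       [ 0.00000000e+00,  0.00000000e+00,  0.00000000e+00,
         1.00000000e+00]]))]
{'clock': 0.15, 'joint_pos': array([ 1.07511124e+00,  2.64584050e-01,  1.60504347e+00, -5.47407924e-05,
        1.27369990e+00, -3.69297611e-02]), 'joint_velocities': array([-0.00126109, -0.00362043, -0.0033577 , -0.002405  , -0.00169814,
       -0.00077786]), 'tau': array([ 3.52345633e-04, -5.02844989e+01, -3.57468545e+01,  7.27608637e-02,
        2.49430770e-02, -9.16465547e-05]), 'tool_pos': array([0.29868836, 0.60471096, 0.23768045]), 'tcp_rot': array([ 0.35840528,  1.54110614, -0.3610751 ]), 'contact_force': array([ 0.50931871, -0.32303605, -0.31832712]), 'moment': array([ 0.00092641,  0.03489925, -0.03904   ]), 'gripper_width': 0.08788257075596376}
```

View pics/scene0.png

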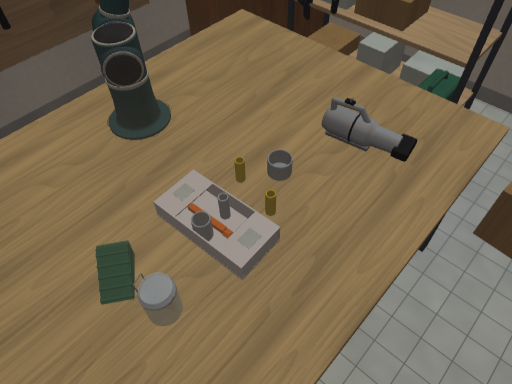

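View pics/top0.png

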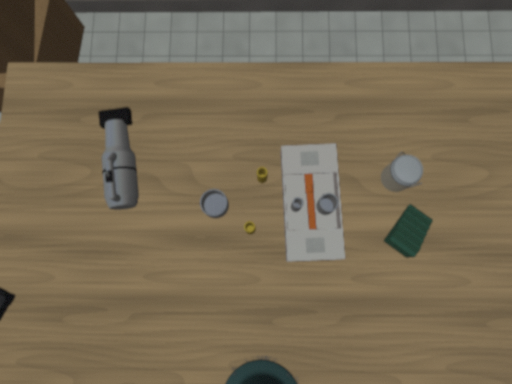

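The top view shows the large cup at (215,204) and the bin at (312,203). Inside the bin are a grey small cup at (297,204), the orange tool at (311,203) and the grey middle cup at (327,204). Two yellow look-alikes stand on the bench at (262,175) and (250,228). The grey one in the bin fits "cup_small"; I'll check it in a crop.

```bash
python3 - <<'E'
from h import *
c=dict(np.load('top0.npz')); W=world(c)
cv2.imwrite('pics/topcrop.png',cv2.resize(c['image'][130:275,190:360],None,fx=4,fy=4,interpolation=cv2.INTER_CUBIC))
s=dict(np.load('scene0.npz')); 
cv2.imwrite('pics/scenecrop.png',cv2.resize(s['image'][140:280,140:300],None,fx=4,fy=4,interpolation=cv2.INTER_CUBIC))
Ws=world(s)
print('bench z',np.nanmedian(W[300:340,100:200,2]),np.nanmedian(Ws[300:340,220:260,2]))
def circ(W,reg,zlo,zhi,n):
    P=W.reshape(-1,3);m=(P[:,2]>zlo)&(P[:,2]<zhi)&(np.abs(P[:,0]-reg[0])<reg[2])&(np.abs(P[:,1]-reg[1])<reg[2])
    Q=P[m]
    if len(Q)<4: print(n,len(Q));return
    (x,y),r=cv2.minEnclosingCircle(Q[:,:2].astype(np.float32)); print(n,len(Q),'c',x,y,'r',r,'med',np.median(Q,0),Q.min(0),Q.max(0))
for WW,t in((W,'top'),(Ws,'scene')):
  def px(u,v): return W[v,u]
  for n,(u,v),lo,hi in(('large',(215,204),.05,.07),('mid',(327,204),.07,.09),('small',(297,204),.08,.1),('yelA',(262,175),.03,.1),('yelB',(250,228),.03,.1)):
    p=np.nanmedian(W[v-3:v+4,u-3:u+4].reshape(-1,3),0); circ(WW,(p[0],p[1],.06 if n=='large' else .045),lo,hi,t+n)
  P=WW.reshape(-1,3); p=W[203,311]
  m=(P[:,2]>.055)&(P[:,2]<.068)&(np.abs(P[:,0]-p[0])<.22)&(np.abs(P[:,1]-p[1])<.12);Q=P[m]
  print('bin',len(Q),Q.min(0),Q.max(0),cv2.minAreaRect(Q[:,:2].astype(np.float32)))
# tool: orange
for cc,WW in((c,W),(s,Ws)):
  b,g,r=[cc['image'][...,i].astype(int) for i in range(3)]
  m=(r>g*1.7)&(r>120)&np.isfinite(WW[...,2]);m[:130]=0 
  Q=WW[m];Q=Q[(abs(Q[:,0]-p[0])<.2)&(abs(Q[:,1]-p[1])<.1)];print('tool',len(Q),Q.min(0),Q.max(0),cv2.minAreaRect(Q[:,:2].astype(np.float32)))
  for x in np.arange(Q[:,0].min(),Q[:,0].max(),.015):
    q=Q[abs(Q[:,0]-x)<.008];print(round(x,3),len(q),q[:,1].mean().round(4),np.ptp(q[:,1]).round(4),np.median(q[:,2]).round(4))
E
```

```text
bench z -0.0008912572883570391 7.896018633107849e-05
toplarge 138 c 0.5255702137947083 0.13386087119579315 r 0.038094811141490936 med [0.5260547  0.13644833 0.05789545] [0.4879029  0.09811567 0.05054723] [0.5629501  0.17087853 0.06299809]
topmid 103 c 0.5240979194641113 -0.17929373681545258 r 0.02625257521867752 med [ 0.5247691  -0.17819126  0.07804446] [ 0.49851667 -0.20515476  0.07024142] [ 0.54972025 -0.15344867  0.08392484]
topsmall 49 c 0.5217235088348389 -0.09532013535499573 r 0.015077992342412472 med [ 0.52065304 -0.09420822  0.08857459] [ 0.50703515 -0.11020137  0.08146961] [ 0.53666022 -0.08084291  0.09215247]
topyelA 115 c 0.6063683032989502 0.0007725220057182014 r 0.015308554284274578 med [ 6.05931674e-01 -1.22452833e-05  6.97825387e-02] [ 0.59127813 -0.01400531  0.03193762] [0.62114993 0.01415318 0.08657733]
topyelB 76 c 0.45691460371017456 0.033225879073143005 r 0.014902868308126926 med [0.45846355 0.03363297 0.0801684 ] [0.44218565 0.02031604 0.0332701 ] [0.47170834 0.04718799 0.08690002]
bin 3649 [ 0.36788839 -0.2204193   0.05507601] [ 0.69251023 -0.05289713  0.0678925
[... 1571 characters left out ...]
.0213
0.523 23 -0.1373 0.0093 0.0226
0.538 25 -0.1371 0.0117 0.0206
0.553 28 -0.136 0.012 0.0211
0.568 24 -0.1346 0.0117 0.017
0.583 27 -0.1345 0.0121 0.015
0.598 35 -0.134 0.0147 0.0122
0.613 17 -0.1331 0.0147 0.0116
tool 189 [ 0.43028152 -0.15205046  0.00967556] [ 0.58183948 -0.12685586  0.02610913] ((0.505977988243103, -0.14175494015216827), (0.15223151445388794, 0.01977377012372017), 3.79195499420166)
0.43 14 -0.1461 0.0125 0.0229
0.445 27 -0.1446 0.0143 0.0225
0.46 20 -0.1425 0.0162 0.0228<stdin>:26: RuntimeWarning: Mean of empty slice.
  ret = ret.dtype.type(ret / rcount)
Traceback (most recent call last):
ValueError: zero-size array to reduction operation maximum which has no identity
```

```bash
sleep 1
```

```text
(no output)
```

View pics/topcrop.png

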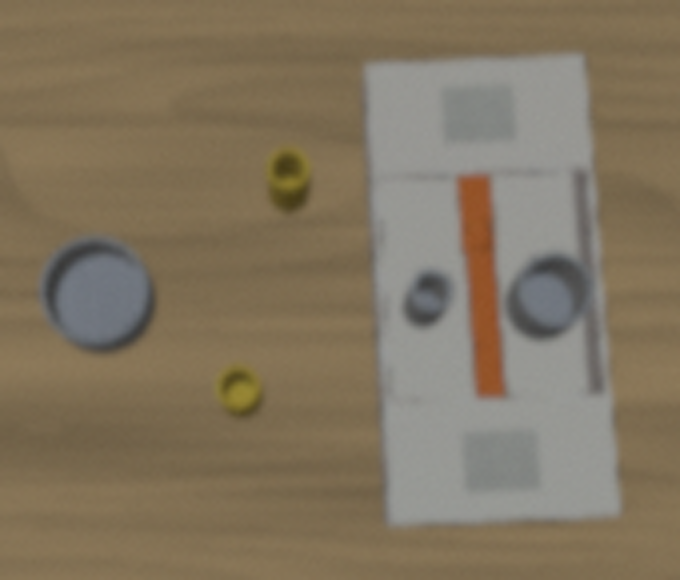

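View pics/scenecrop.png

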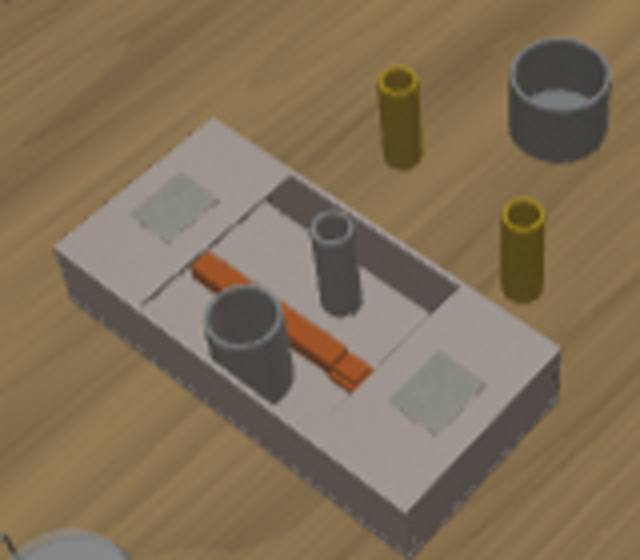

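Crops confirm: the grey small cup is in the bin and the two yellow ones outside are the look-alikes. The tool's blade points to +x (a step shows near x≈0.57). I'll start with the middle cup, jaws along bin x, gripping near its rim.

```bash
cat >> h.py <<'E'
YAW=np.deg2rad(2.7); EX=np.array([np.cos(YAW),np.sin(YAW),0]); EY=np.array([-np.sin(YAW),np.cos(YAW),0]); EZ=np.array([0,0,1.])
BIN=np.array([.5304,-.137,0])
def ori(y,x=-EZ):
    return R.from_matrix(np.stack([x,y,np.cross(x,y)],1)).as_rotvec()
def st(t=''):
    s=manip.state();print(t,round(s['clock'],2),s['tool_pos'].round(4),'w',round(float(s['gripper_width']),4),'F',s['contact_force'].round(2)); return s
E
python3 - <<'E'
from h import *
for s in(1,-1):
  for nm,v in(('EX',EX),('EY',EY)):
    print(nm,s,[None if j is None else j.round(2) for j in (inverse_kinematics(p,ori(s*v)) for p in([.5245,-.1797,.2],[.526,.134,.2]))])
E
```

```text
EX 1 [array([-0.38,  0.06,  1.91,  0.  ,  1.17, -0.42]), array([0.2 , 0.04, 1.93, 0.  , 1.17, 0.16])]
EY 1 [array([-0.38,  0.06,  1.91,  0.  ,  1.17, -1.99]), array([ 0.2 ,  0.04,  1.93, -0.  ,  1.17, -1.41])]
EX -1 [None, None]
EY -1 [array([-0.38,  0.06,  1.91, -0.  ,  1.17,  1.15]), array([ 0.2 ,  0.04,  1.93, -0.  ,  1.17,  1.73])]
```

```bash
python3 - <<'E'
from h import *
o=ori(EX)
manip.move_pose([.5245,-.1797,.20],o); st('above')
c=cams.capture('wrist'); cv2.imwrite('pics/w1.png',c['image'])
manip.move_linear([.5245,-.1797,.056]); st('down')
manip.set_gripper(0.03,force=15); st('grip')
manip.move_linear([.5245,-.1797,.20]); st('up')
c=cams.capture('wrist'); cv2.imwrite('pics/w2.png',c['image'])
E
```

```text
above 3.02 [ 0.5248 -0.179   0.2   ] w 0.088 F [-0.18 -0.17 -0.16]
down 4.18 [ 0.5254 -0.18    0.0569] w 0.0879 F [ 0.32 -0.52  0.12]
grip 4.82 [ 0.5247 -0.1797  0.0562] w 0.0522 F [-0.11 -0.21  1.66]
up 5.92 [ 0.5237 -0.1794  0.1987] w 0.052 F [-0.31  0.28 -1.01]
```

```bash
python3 -c "
import cv2,numpy as np
cv2.imwrite('pics/w12.png',cv2.resize(np.hstack([cv2.imread('pics/w1.png'),cv2.imread('pics/w2.png')]),(800,300)))"
```

```text
(no output)
```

View pics/w12.png

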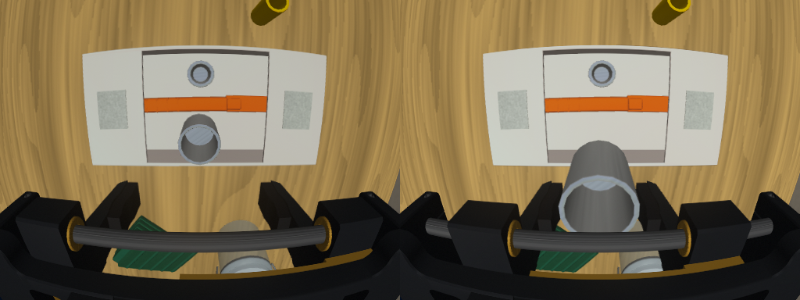

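The left frame shows the open jaws around the middle cup at (198,140). In the right frame the cup is held upright, and the small cup and tool haven't moved.

```bash
python3 - <<'E'
from h import *
p=np.array([.5257,.1345,.20])
manip.move_linear(p,rate=0.2); st('over')
c=cams.capture('wrist'); a=c['image']
p[2]=.075; manip.move_linear(p); 
p[2]=.0645; manip.move_linear(p,rate=.04); st('low')
manip.set_gripper(0.085); st('rel')
p[2]=.2; manip.move_linear(p)
c=cams.capture('wrist'); b=c['image']
cv2.imwrite('pics/w3.png',cv2.resize(np.hstack([a,b]),(800,300)))
c=cams.capture('top');W=world(c);cv2.imwrite('pics/t3.png',cv2.resize(c['image'][130:275,190:360],None,fx=4,fy=4))
P=W.reshape(-1,3);
for lo,hi in((.066,.09),(.05,.063)):
  m=(abs(P[:,0]-.5257)<.06)&(abs(P[:,1]-.1345)<.06)&(P[:,2]>lo)&(P[:,2]<hi)
  Q=P[m]; print(len(Q),Q[:,2].max() if len(Q) else 0,cv2.minEnclosingCircle(Q[:,:2].astype(np.float32)) if len(Q) else 0)
E
```

```text
over 7.7 [0.5257 0.1338 0.2   ] w 0.0524 F [ 0.2  -0.04 -0.63]
low 9.14 [0.5254 0.1345 0.0643] w 0.0521 F [-0.13 -0.74 -0.63]
rel 9.78 [0.5257 0.1345 0.0645] w 0.0851 F [-0.14  1.06 -0.33]
9 0.08131233308167785 ((0.5211808085441589, 0.13071072101593018), 0.024338172748684883)
42 0.062782425108181 ((0.5258641242980957, 0.13341699540615082), 0.037184938788414)
```

View pics/w3.png

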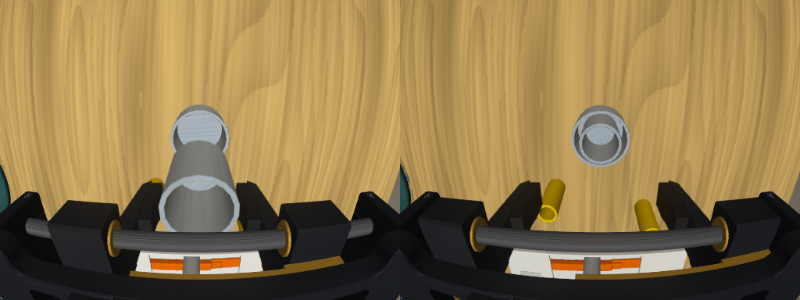

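The middle cup is seated inside the large one at (600,137). Next I measure its rim centre with the wrist and scene depth.

```bash
cat >> h.py <<'E'
def wworld():
    s=manip.state(); c=cams.capture('wrist'); K=np.array(c['intrinsics']);z=c['z_map'].astype(float);h,w=z.shape
    u,v=np.meshgrid(np.arange(w),np.arange(h)); du=u-K[0,2];dv=v-K[1,2];r=np.hypot(du,dv)+1e-9;t=np.tan(np.minimum(r/K[0,0],1.5))
    P=np.stack([t*du/r*z,t*dv/r*z,z],-1); T=np.array(c['T_tool_cam'])
    P=P@T[:3,:3].T+T[:3,3]; P=P@rot(s['tcp_rot']).T+s['tool_pos']; P[z<=0]=np.nan
    return c,P
def rim(W,xy,lo,hi,rad,t=''):
    P=W.reshape(-1,3);m=(np.hypot(P[:,0]-xy[0],P[:,1]-xy[1])<rad)&(P[:,2]>lo)&(P[:,2]<hi);Q=P[m]
    print(t,len(Q),cv2.minEnclosingCircle(Q[:,:2].astype(np.float32)) if len(Q)>3 else 0, Q[:,2].max().round(4) if len(Q) else 0)
E
python3 - <<'E'
from h import *
c,W=wworld()
rim(W,(.5257,.1345),.066,.09,.05,'mid w'); rim(W,(.5257,.1345),.05,.063,.05,'large w')
s=cams.capture('scene');Ws=world(s)
rim(Ws,(.5257,.1345),.068,.09,.05,'mid s'); rim(Ws,(.5257,.1345),.05,.062,.05,'large s')
rim(Ws,(.5216,-.0958),.075,.1,.03,'small s')
manip.move_pose([.5216,-.0958,.2],ori(EX))
c,W=wworld(); rim(W,(.5216,-.0958),.075,.1,.03,'small w')
c=cams.capture('top');W=world(c)
rim(W,(.5257,.1345),.068,.09,.05,'mid t'); rim(W,(.5257,.1345),.05,.062,.05,'large t'); st()
E
```

```text
mid w 974 ((0.5254935622215271, 0.1355462223291397), 0.02608829364180565) 0.0808
large w 1420 ((0.5261441469192505, 0.13540293276309967), 0.03833192586898804) 0.063
mid s 126 ((0.5256116390228271, 0.13573388755321503), 0.028765467926859856) 0.082
large s 204 ((0.5253956913948059, 0.13285371661186218), 0.03931475803256035) 0.0619
small s 96 ((0.5214327573776245, -0.09605667740106583), 0.01656772941350937) 0.0948
small w 584 ((0.5220338702201843, -0.09481868147850037), 0.015047342516481876) 0.0925
mid t 97 ((0.5253094434738159, 0.13436000049114227), 0.025805337354540825) 0.0813
large t 156 ((0.5253894925117493, 0.13417279720306396), 0.037811435759067535) 0.0619
 12.05 [ 0.5218 -0.0944  0.1999] w 0.0848 F [-0.57  0.38  0.41]
```

```bash
python3 - <<'E'
from h import *
manip.move_linear([.5219,-.0953,.067]); st('down')
manip.set_gripper(0.015,force=12); st('grip')
manip.move_linear([.5219,-.0953,.23]); st('up')
p=np.array([.5255,.135,.23])
manip.move_linear(p,rate=.2)
c,W=wworld(); a=c['image']
p[2]=.10; manip.move_linear(p)
p[2]=.0835; manip.move_linear(p,rate=.04); st('low')
manip.set_gripper(0.06); st('rel')
p[2]=.23; manip.move_linear(p)
c,W=wworld(); b=c['image']
cv2.imwrite('pics/w4.png',cv2.resize(np.hstack([a,b]),(800,300)))
rim(W,(.5255,.135),.083,.12,.05,'small w');rim(W,(.5255,.135),.068,.08,.05,'mid w')
E
```

```text
down 13.08 [ 0.5228 -0.0954  0.0679] w 0.0849 F [-0.65 -0.7  -0.21]
grip 13.95 [ 0.5219 -0.0953  0.067 ] w 0.0301 F [-0.23 -0.25 -0.34]
up 15.18 [ 0.5211 -0.0951  0.2287] w 0.0301 F [-0.46  0.45 -0.07]
low 18.11 [0.5252 0.1349 0.0832] w 0.0304 F [-0.02 -0.08 -1.82]
rel 18.72 [0.5255 0.135  0.0836] w 0.0597 F [-0.6   1.1  -0.65]
small w 437 ((0.5258210301399231, 0.1358419507741928), 0.015037309378385544) 0.0956
mid w 827 ((0.5257619619369507, 0.1356201171875), 0.026215214282274246) 0.08
```

View pics/w4.png

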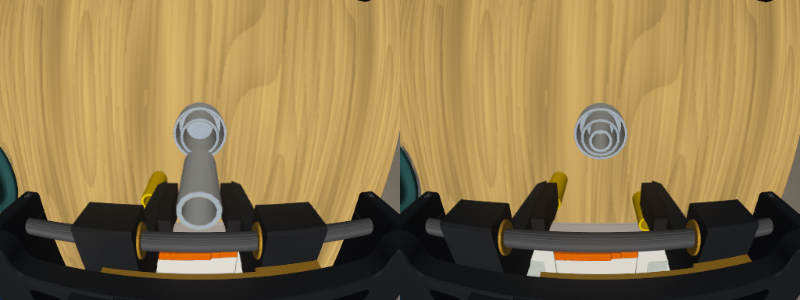

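All three cups are nested concentrically at (600,138), and the small rim at about 95 mm is the seated height. Next is the tool, with an IK check of the tilt path and a measurement from above.

```bash
cat >> h.py <<'E'
def tilt(deg,s=-1):
    t=np.deg2rad(deg); a=np.sin(t)*EX-np.cos(t)*EZ
    return ori(s*EY,a)
E
python3 - <<'E'
from h import *
for s in(-1,1):
  for d,p in((0,[.55,-.137,.2]),(8,[.5,-.137,.02]),(28,[.5,-.137,.05]),(28,[.54,-.137,.2])):
    j=inverse_kinematics(p,tilt(d,s)); print(s,d,None if j is None else j.round(2))
manip.move_pose([.48,-.137,.22],tilt(0))
c,W=wworld(); cv2.imwrite('pics/w5.png',c['image'])
cv2.imwrite('pics/w5.png',c['image'])
b,g,r=[c['image'][...,i].astype(int) for i in range(3)]
m=(r>g*1.7)&(r>120)&np.isfinite(W[...,2]);Q=W[m];Q=Q[(abs(Q[:,0]-.53)<.15)&(abs(Q[:,1]+.137)<.08)]
L=(Q-BIN)@EX; V=(Q-BIN)@EY
print(len(Q),L.min(),L.max())
for x in np.arange(-.08,.085,.01):
    k=abs(L-x)<.004
    if k.sum()>5: print(x.round(3),k.sum(),np.median(V[k]).round(4),V[k].min().round(4),V[k].max().round(4),np.median(Q[k,2]).round(4))
P=W.reshape(-1,3);k=(P[:,2]>.055)&(P[:,2]<.07)&(abs(P[:,0]-.53)<.2)&(abs(P[:,1]+.137)<.11)
print(cv2.minAreaRect(P[k][:,:2].astype(np.float32)));st()
E
```

```text
-1 0 [-0.29  0.09  1.88 -0.    1.17  1.24]
-1 8 [-0.35  0.14  2.21  0.09  0.66  1.11]
-1 28 [-0.47 -0.04  2.42  0.64  0.4   0.5 ]
-1 28 [-0.42 -0.2   2.23  0.34  0.7   0.88]
1 0 [-0.29  0.09  1.88  0.    1.17 -1.91]
1 8 [-0.35  0.14  2.21  0.09  0.66 -2.04]
1 28 None
1 28 [-0.42 -0.2   2.23  0.34  0.7  -2.26]
2490 -0.09045253827376241 0.08434013532765888
-0.08 95 -0.0008 -0.0106 0.0077 0.0219
-0.07 92 -0.0008 -0.0104 0.0077 0.0218
-0.06 94 -0.0007 -0.0092 0.0077 0.0217
-0.05 108 -0.0007 -0.0103 0.0089 0.0216
-0.04 115 -0.0006 -0.0101 0.0088 0.0217
-0.03 112 -0.0006 -0.0101 0.0088 0.0217
-0.02 118 -0.0005 -0.01 0.0088 0.0216
-0.01 114 -0.0005 -0.0098 0.0087 0.0219
-0.0 112 0.0001 -0.0086 0.0088 0.0216
0.01 107 -0.0004 -0.0086 0.0087 0.0218
0.02 110 0.0007 -0.0085 0.0087 0.0218
0.03 121 0.0007 -0.0099 0.0112 0.0211
0.04 133 0.0007 -0.0098 0.0112 0.0174
0.05 117 0.0007 -0.011 0.0112 0.0167
0.06 139 -0.0004 -0.011 0.0112 0.0129
0.07 130 0.0007 -0.0109 0.0112 0.0128
0.08 119 0.0008 -0.0097 0.0112 0.0128
((0.5194164514541626, -0.13679437339305878), (0.29703453183174133, 0.15530161559581757), 2.7848849296569824)
 21.01 [ 0.4802 -0.1362  0.2197] w 0.06 F [ 0.18  0.03 -0.61]
```

View pics/w5.png

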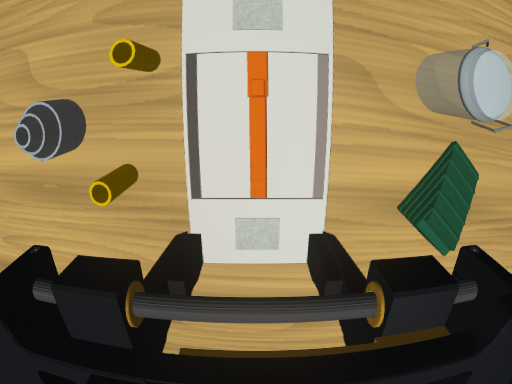

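The tool is clear in the mouth at (257,55)-(257,198), blade away from the robot, with its collar at (257,88). The cup stack is at (45,130). The tool's centre sits at about bin x = +4 mm. I'll grip the handle just ahead of the mouth's centre, raise the blade slightly, slide the handle under the near lid, then tilt further. First, an IK check of the path.

```bash
cat >> h.py <<'E'
def pose(gx,gz,deg):
    t=np.deg2rad(deg); a=np.sin(t)*EX-np.cos(t)*EZ
    G=BIN+gx*EX+gz*EZ
    return G+a*0.005, tilt(deg)
E
python3 - <<'E'
from h import *
for k in[(.012,.1,0),(.012,.014,0),(.012,.034,8),(-.031,.034,8),(-.028,.0475,15),(-.022,.058,20),(-.005,.073,28),(.04,.073,28),(.04,.26,28)]:
    p,o=pose(*k); j=inverse_kinematics(p,o); print(k,p.round(3),None if j is None else j.round(2))
p,o=pose(.012,.1,0)
manip.move_pose(p,o)
p,o=pose(.012,.014,0)
manip.move_linear(p,rate=.1); st('down')
manip.set_gripper(.01,force=40); st('grip')
p,o=pose(.012,.0175,0); manip.move_linear(p,rate=.03); st('lift')
p,o=pose(.012,.034,8); manip.move_linear(p,rate=.03,rot=o); st('tilt8')
c,W=wworld(); cv2.imwrite('pics/w6.png',c['image'])
E
```

```text
(0.012, 0.1, 0) [ 0.542 -0.136  0.095] [-0.29  0.18  1.99 -0.    0.97  1.23]
(0.012, 0.014, 0) [ 0.542 -0.136  0.009] [-0.29  0.3   2.04 -0.    0.81  1.23]
(0.012, 0.034, 8) [ 0.543 -0.136  0.029] [-0.32  0.2   2.12  0.08  0.69  1.15]
(-0.031, 0.034, 8) [ 0.5   -0.138  0.029] [-0.35  0.13  2.21  0.09  0.68  1.11]
(-0.028, 0.0475, 15) [ 0.504 -0.138  0.043] [-0.39  0.06  2.27  0.2   0.58  0.98]
(-0.022, 0.058, 20) [ 0.51  -0.138  0.053] [-0.41  0.02  2.31  0.31  0.52  0.87]
(-0.005, 0.073, 28) [ 0.528 -0.137  0.069] [-0.44 -0.02  2.36  0.56  0.42  0.61]
(0.04, 0.073, 28) [ 0.573 -0.135  0.069] [-0.39  0.06  2.28  0.53  0.41  0.69]
(0.04, 0.26, 28) [ 0.573 -0.135  0.256] [-0.39 -0.18  2.11  0.28  0.79  0.98]
down 22.63 [ 0.5431 -0.1367  0.0097] w 0.0599 F [ 0.05 -0.2  -1.3 ]
grip 23.32 [ 0.5424 -0.1365  0.0091] w 0.0198 F [-0.58 -0.37  1.28]
lift 23.58 [ 0.5424 -0.1364  0.0126] w 0.0196 F [ 1.01 -0.22 -1.66]
tilt8 24.28 [ 0.5431 -0.1365  0.0292] w 0.0193 F [ 0.07 -0.35 -1.78]
```

View pics/w6.png

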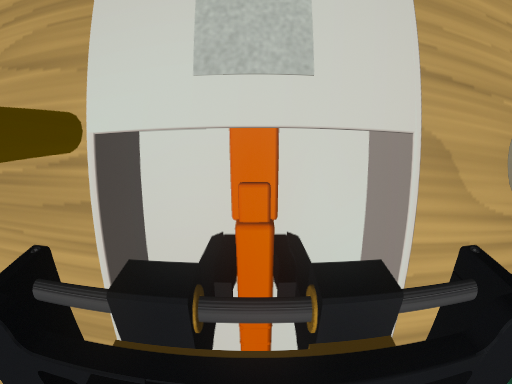

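The tool is gripped at (255,240) and its blade runs under the far lid's edge at row 129. Next I slide it, watching the force.

```bash
python3 - <<'E'
from h import *
for gx in(-.015,-.025,-.031):
    p,o=pose(gx,.034,8); manip.move_linear(p,rate=.04,rot=o); s=st(gx)
    if abs(s['contact_force'][0])>6: break
c,W=wworld(); cv2.imwrite('pics/w7.png',c['image'])
E
```

```text
-0.015 25.16 [ 0.5163 -0.1378  0.0293] w 0.0199 F [ 0.17 -0.3  -1.6 ]
-0.025 25.56 [ 0.5058 -0.1381  0.0289] w 0.0194 F [-0.26  0.66 -1.36]
-0.031 25.86 [ 0.4998 -0.1384  0.0289] w 0.0195 F [ 0.94  0.45 -1.66]
```

View pics/w7.png

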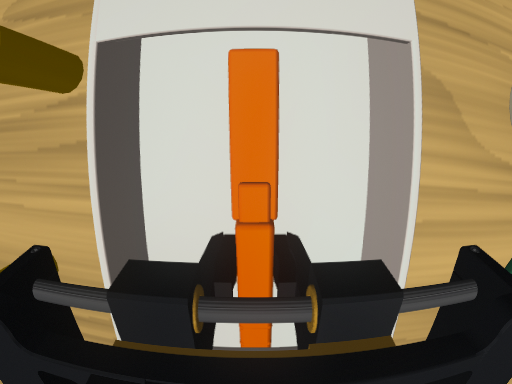

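The blade end (row 50) is now clear of the far lid's edge (row 33). Now to tilt.

```bash
python3 - <<'E'
from h import *
c,W=wworld(); b,g,r=[c['image'][...,i].astype(int) for i in range(3)]
m=(r>g*1.7)&(r>120)&np.isfinite(W[...,2]);Q=W[m];L=(Q-BIN)@EX;i=L>L.max()-.006;print('blade end',L.max(),Q[i].mean(0))
for k in[(-.029,.0475,15),(-.022,.058,20),(-.005,.073,28)]:
    p,o=pose(*k); manip.move_linear(p,rate=.03,rot=o); s=st(k)
    if np.linalg.norm(s['contact_force'])>8: print('STOP');break
manip.dwell(.2)
c,W=wworld(); b,g,r=[c['image'][...,i].astype(int) for i in range(3)]
m=(r>g*1.7)&(r>120)&np.isfinite(W[...,2]);Q=W[m];L=(Q-BIN)@EX;i=L>L.max()-.006;print('blade end',L.max(),Q[i].mean(0))
s=cams.capture('scene');cv2.imwrite('pics/s8.png',cv2.resize(s['image'][100:300,100:340],None,fx=3,fy=3))
E
```

```text
blade end 0.07347052487857816 [ 0.60042842 -0.13266146  0.04701505]
(-0.029, 0.0475, 15) 26.57 [ 0.5027 -0.1384  0.0428] w 0.0196 F [ 0.06 -0.17 -1.89]
(-0.022, 0.058, 20) 27.15 [ 0.5102 -0.138   0.0533] w 0.0194 F [ 0.07 -0.58 -1.72]
(-0.005, 0.073, 28) 28.07 [ 0.5278 -0.1371  0.0686] w 0.0194 F [-0.3   0.86 -1.39]
blade end 0.08931717859402054 [ 0.6160184  -0.13196667  0.11984235]
```

View pics/s8.png

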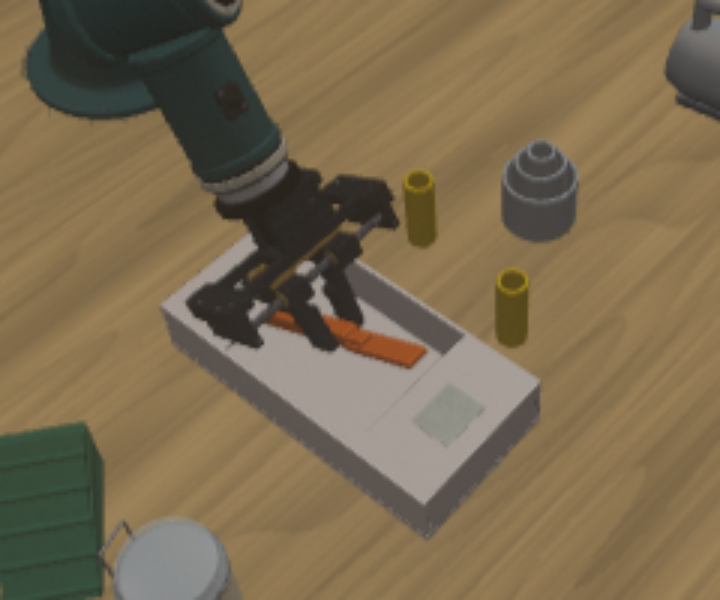

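The blade end is up at about 0.12 m and the tool tilts freely with no contact force. The handle end is still under the near lid. Next, draw it forward and up.

```bash
python3 - <<'E'
from h import *
for k,r in[((.042,.076,28),.05),((.042,.27,28),.1),((.03,.27,10),.05)]:
    p,o=pose(*k); manip.move_linear(p,rate=r,rot=o); s=st(k)
    if np.linalg.norm(s['contact_force'])>8: print('STOP');break
manip.dwell(.5);st('end')
s=cams.capture('scene');Ws=world(s);cv2.imwrite('pics/s9.png',cv2.resize(s['image'][60:330,80:440],None,fx=2.2,fy=2.2))
b,g,r=[s['image'][...,i].astype(int) for i in range(3)]
m=(r>g*1.7)&(r>120)&np.isfinite(Ws[...,2]);Q=Ws[m];Q=Q[Q[:,2]>.1];print(Q.min(0),Q.max(0))
t=cams.capture('top');W=world(t);cv2.imwrite('pics/t9.png',t['image'])
for X,n in((Ws,'s'),(W,'t')):
  rim(X,(.5257,.1345),.084,.12,.05,'small'+n);rim(X,(.5257,.1345),.068,.081,.05,'mid'+n);rim(X,(.5257,.1345),.05,.062,.05,'large'+n)
E
```

```text
(0.042, 0.076, 28) 29.47 [ 0.5743 -0.1348  0.0713] w 0.0193 F [-0.31 -0.16 -1.81]
(0.042, 0.27, 28) 31.56 [ 0.5743 -0.1348  0.2647] w 0.0195 F [-0.93 -0.34 -1.03]
(0.03, 0.27, 10) 32.02 [ 0.5618 -0.1352  0.2643] w 0.02 F [-0.56  0.5  -2.47]
end 32.52 [ 0.561  -0.1356  0.2652] w 0.0198 F [-0.16  0.05 -1.16]
[ 0.49437407 -0.14807287  0.26406999] [ 0.6640997  -0.12052847  0.28887423]
smalls 68 ((0.5261492729187012, 0.1350448876619339), 0.016615889966487885) 0.0973
mids 124 ((0.5244024395942688, 0.13319386541843414), 0.027854086831212044) 0.0809
larges 161 ((0.5263903737068176, 0.13353866338729858), 0.04006427899003029) 0.062
smallt 54 ((0.5259561538696289, 0.1344831883907318), 0.01511409692466259) 0.0976
midt 109 ((0.5252967476844788, 0.13469155132770538), 0.026024634018540382) 0.0806
larget 172 ((0.5258479118347168, 0.13424551486968994), 0.037851907312870026) 0.062
```

View pics/s9.png

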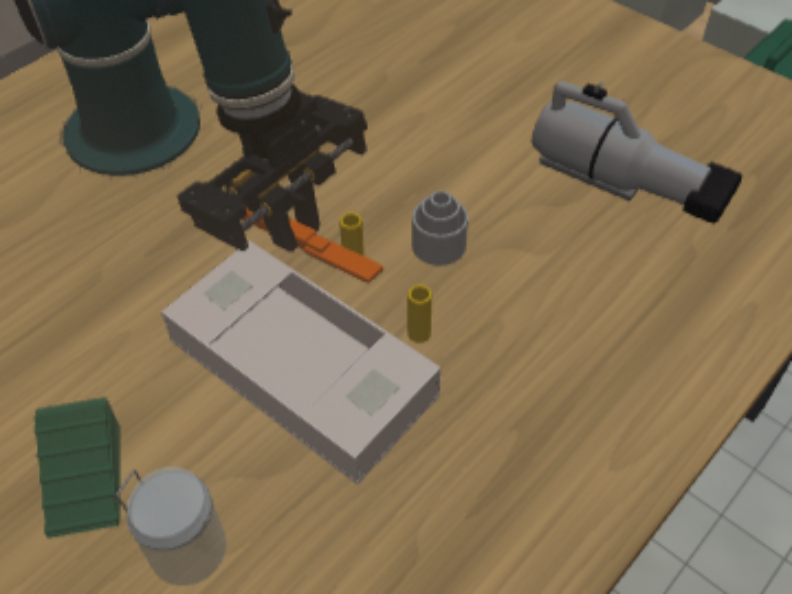

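View pics/t9.png

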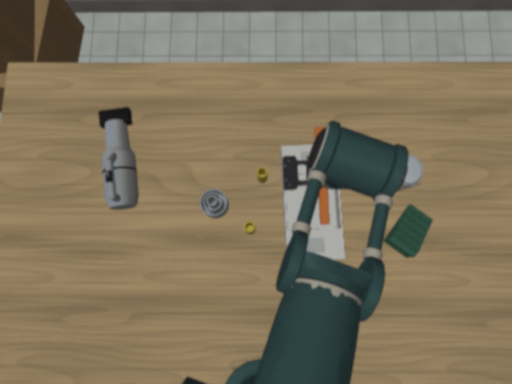

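The tool is held above the empty bin, with its handle end about 0.25 m up. The cup stack is concentric at (440,228) in the scene view, and the bystanders are where they were. Handing in.

```bash
python3 - <<'E'
from h import *
order.close_job(); st('done')
E
```

```text
the job is handed in; nothing more can be done
the job is handed in; nothing more can be done
```

The job was done and handed in at about 32.7 s of the 72 s allowed. No verdict was reported, so the checks below are my own.

**What I did**
- I stood the middle cup in the large cup, then the small cup in the middle one, gripping each near its rim and letting it drop the last 10–13 mm into place.
- I gripped the trim tool by its handle and raised the blade 8°. I then slid the handle under the near lid, tilted the tool to 28° so the blade came up first, and drew it forward and up.

**Last checks**
- **Tilt:** the blade end measured about 0.12 m high. The handle end was hidden under the lid; from the geometry it was at about 0.017 m.
- **Tool at the end:** it was held at a 40 N grip setting, with 19.8 mm between the fingers on the 20 mm handle. The visible part was between 0.264 and 0.289 m high. The handle end was partly hidden by the gripper; from the geometry it is at about 0.25 m. Nothing else was touching it.
- **Cups:** the top camera put the three axes within about 1 mm of each other. The rims were at about 62, 81 and 97 mm, against 60, 79 and 94 mm when fully seated. The highest points read 1–3 mm high on every rim I measured. The scene camera's centres differed by up to 2 mm.
- **Bystanders:** the chock, jar and vacuum look unmoved in the pictures, as do the yellow look-alikes; I did not measure them. No contact force stood out during the moves.

No check failed.

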